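# Unstack the sample tins into their trays

## Robot

A 6-joint arm with a two-finger parallel gripper is mounted at the origin on a cart in front of the work surface, level with it; the furniture and walls round the work are solid. World frame = base frame: x ahead of the robot, y to its left, z up, the work surface at z = 0. Lengths are in m, angles in rad, forces in N, time in s.
With the tool pointing down it reaches from about 0.3 to 0.775 m from the base axis. Payload 14.6 kg.
Tool frame: the origin (TCP) lies at the very end of the fingers, on their centre line; the grasp point (between the pads) lies 19 mm behind it; z points along the fingers, y is the line along which they close (so a half turn about z gives the same grasp; the last joint's range is limited). The gripper opens to 94 mm and grips with 3 to 60 N. Pads are 16 mm wide; open, the fingers measure 119 mm over their backs; the gripper's body (75 mm by 177 mm) begins 78 mm behind the grasp point.
Start: joints at [-1.299, 0.3, 1.521, -0, 1.321, -0.067], TCP at [0.183, -0.519, 0.205] pointing down, gripper open.
Joint ranges: [-3.03, 3.03], [-0.79, 2.21], [0.23, 2.52], [-1.04, 4.18], [0, 3.07], [-2.55, 2.55]. Speed limits (rad/s): [2.22, 2.22, 2.57, 3.14, 3.14, 3.14].

## Interface

Orientations are given as [roll, pitch, yaw] about the fixed x, y, z axes, in that order (R = Rz(yaw) Ry(pitch) Rx(roll)).
In Python, from station import ctrl gives the robot as it stands.
- The arm moves only by the tool move_arm, never from a script. Its argument "increments" is a list of rows, each a list of 7 numbers: the opening, from 0 (shut) to 1 (fully open), then the shift along the tool's x, y, z in units of 50 mm (1.0 is 50 mm), then the turn, a rotation vector about the tool's x, y, z in rad. In form: [[claw, tx, ty, tz, rx, ry, rz], ...]. A call has 1 to 20 rows; each row shifts and turns the commanded pose from where the row before left it, along the tool's axes as they then stand; what a row does not reach is not made up. A row lasts 1/10 s, in which the tool goes at most 50 mm and 8.59 degrees, less where a joint would pass 70% of its speed; a pose out of reach is approached as far as the arm can. A call is refused whole if a number of a shift passes 1 or a number of a turn 0.15, either way. A call with a gripper value outside its range is refused whole. The fingers move at their own pace and stop on an object; "force" is the grip in N (left out, the last holds). Time passes only in rows, so rows that do not move let the fingers close. It gives the time, the measured TCP pose, the force, the opening and the grip force at its end, in the units of the state.
- ctrl.get_obs(): the state, without advancing time (a new reading comes with each control period).
- ctrl.camera(name): name is "scene" or "side" or "wrist"; returns a dict with "color" (400x640x3 uint8, blue, green, red), "K" (3x3 intrinsics, pixels), "pose" (4x4, takes a point from camera to world coordinates); the wrist camera has in their place "tool_from_camera" (4x4, takes a point from camera to tool coordinates, whose origin is the TCP and whose axes are the flange's). Camera axes: x right, y down, z forward; pixel columns grow to the right and rows downward; lengths in m; the calibration is good to about 2 mm. A picture is of the moment at which its call begins: read the wrist's pose just before it. There is no depth.
- ctrl.hand_in(): hands the job in; it is judged then, once.
Trained networks look in a picture, given as the dict that the camera call returned (one of the last four; its "shot" number tells which), for a name from the list of things; names that differ only in an ending like _2 or _b are one class to them, and where a whole thing is asked for, a point or a joint stands for the part that bears it (a point fixed in the world has none). Each returns a list of dicts, best first, with "conf" (0 to 1); they miss things now and then, are a little off and sometimes report something else, mostly with a low value. They report only what shows in the picture. A call takes as long as a camera call. They do not tell look-alikes from the thing itself.
- ctrl.cut_out(name, picture): "mask" (400x640 bool, what is visible of it) and "centre" ([row, column] in pixels, amid what is visible of it).
The state is a dict: "time_s": time; "qpos": joint angles; "joint_vel": joint speeds; "tau": joint torques, N m; "ee_pos": TCP position; "eef_rot": TCP orientation; "force": force on the tool from outside, world axes, zero at the start; "moment": the same for the moment, N m; "grip_width": finger opening in m; "grip_force": force on a finger pad.
Only numpy, scipy, OpenCV 4.12 (cv2) and the standard library are available. Lean on these libraries where they do the work, as an engineer would, in place of code of your own. Each camera call takes 0.05 s, during which the arm holds its last target. There are 200 camera calls.

## Task

Take the stack of four aluminium sample tins apart and stand each tin, right way up, in the grey tray of its own size: the smallest tin in the smallest tray, and so on up to the largest tin in the largest tray. Set the tins down flat inside the rims without dropping them, and leave the black-capped amber bottle standing where it is.

Things in the scene. Friction and masses are not known exactly. Their poses are not given: they have to be found in the camera images.
- tin_xl_centre (a point): largest of four plain round aluminium sample tins with slip lids, loose: an upright cylinder 62 mm across and 28 mm high, rigid, under 0.2 kg, lid and body one piece, starts at the bottom of the stack; the point is its centre, half-way up (14 mm above its underside); z points up. The tins stand on one another, largest lowest, centred to a few mm, the whole stack 112 mm high, the lowest on the worktop.
- tin_l_centre (a point): second largest of four plain round aluminium sample tins with slip lids, loose: an upright cylinder 52 mm across and 28 mm high, rigid, under 0.2 kg, lid and body one piece, starts second from the bottom; the point is its centre, half-way up (14 mm above its underside); z points up. The tins stand on one another, largest lowest, centred to a few mm, the whole stack 112 mm high, the lowest on the worktop.
- tin_m_centre (a point): second smallest of four plain round aluminium sample tins with slip lids, loose: an upright cylinder 42 mm across and 28 mm high, rigid, under 0.2 kg, lid and body one piece, starts third from the bottom; the point is its centre, half-way up (14 mm above its underside); z points up. The tins stand on one another, largest lowest, centred to a few mm, the whole stack 112 mm high, the lowest on the worktop.
- tin_s_centre (a point): smallest of four plain round aluminium sample tins with slip lids, loose: an upright cylinder 32 mm across and 28 mm high, rigid, under 0.2 kg, lid and body one piece, starts on top of the stack; the point is its centre, half-way up (14 mm above its underside); z points up. The tins stand on one another, largest lowest, centred to a few mm, the whole stack 112 mm high, the lowest on the worktop.
- tray_xl_floor (a point): largest of four round shallow grey plastic trays, fixed to the worktop: 92 mm across outside, 8 mm high, with a flat round floor 82 mm across inside a 5 mm thick rim; the point is the middle of that floor (3 mm above the worktop, 5 mm below the rim); z points up. It is for the largest tin.
- tray_l_floor (a point): second largest of four round shallow grey plastic trays, fixed to the worktop: 82 mm across outside, 8 mm high, with a flat round floor 72 mm across inside a 5 mm thick rim; the point is the middle of that floor (3 mm above the worktop, 5 mm below the rim); z points up. It is for the second largest tin.
- tray_m_floor (a point): second smallest of four round shallow grey plastic trays, fixed to the worktop: 72 mm across outside, 8 mm high, with a flat round floor 62 mm across inside a 5 mm thick rim; the point is the middle of that floor (3 mm above the worktop, 5 mm below the rim); z points up. It is for the second smallest tin.
- tray_s_floor (a point): smallest of four round shallow grey plastic trays, fixed to the worktop: 62 mm across outside, 8 mm high, with a flat round floor 52 mm across inside a 5 mm thick rim; the point is the middle of that floor (3 mm above the worktop, 5 mm below the rim); z points up. It is for the smallest tin.
- counter_lamp (a point): obstacle, fixed, not to be handled: ring lamp of the colony counter, a level white ring 142 mm across, from 13 mm below to 13 mm above the point, which is its centre (about 0.27 m above the worktop); it hangs over the counter's 58 mm high box, which reaches up to 85 mm from below the point towards the robot and 130 mm to either side. Keep wrist and gripper clear of it when passing in front.
- stain_bottle_centre (a point): bystander: upright amber bottle with a black cap, 54 mm across, 104 mm high, loose; the point is its centre, half-way up; not to be moved.
There are look-alikes about, which are no part of the job. What is shaped like the part that bears tin_l_centre but brown or green is not meant.

How it is judged:
By the outcome, as a careful person would: the job done as asked, in the order asked, and still so for the second after the job is handed in, with the robot touching nothing.
It also fails if it takes over 128 s, if anything falls off the work surface, if the arm or the gripper's body presses on something with over 40 N, if the wrist force passes 120 N, or if a joint passes its speed limit or range.

## Working session

There is one attempt and no reset: what is moved stays moved. The work goes in short steps, Python scripts to look and compute and a tool call to move; the robot and the scene stay as the last step left them, time stands still between calls to the robot, and variables do not carry over. Pictures are saved under pics/ and viewed, at most 14 in all, crops included, and the job is handed in when it is done.

Besides the shell and the picture viewer there is one more tool, called after "Call:" in YAML: its name, and indented under it one key for each argument. move_arm: Moves the arm, as the interface text tells. Its arguments: {"type":"object","properties":{"increments":{"type":"array","items":{"type":"array","items":{"type":"number"}}},"force":{"type":"number"}},"required":["increments"]}

```bash
ls; mkdir -p pics; cat > h.py <<'E'
import numpy as np, cv2
from station import ctrl
from scipy.spatial.transform import Rotation as R
def pose(c,o=None):
    if 'pose' in c: return np.array(c['pose'])
    T=np.eye(4);T[:3,:3]=R.from_euler('xyz',o['eef_rot']).as_matrix();T[:3,3]=o['ee_pos']
    return T@np.array(c['tool_from_camera'])
def ray(c,rc,z,o=None):
    P=pose(c,o);d=P[:3,:3]@np.linalg.inv(np.array(c['K']))@np.array([rc[1],rc[0],1.])
    return P[:3,3]+d*(z-P[2,3])/d[2]
def proj(c,p,o=None):
    q=np.linalg.inv(pose(c,o))@np.append(p,1.);q=np.array(c['K'])@q[:3];return q[:2]/q[2]
E
python3 - <<'E'
from h import *
np.set_printoptions(precision=3,suppress=True)
o=ctrl.get_obs();print(o)
H=dict(tin_xl_centre=.014,tin_l_centre=.042,tin_m_centre=.07,tin_s_centre=.098,tray_xl_floor=.003,tray_l_floor=.003,tray_m_floor=.003,tray_s_floor=.003,counter_lamp=.27,stain_bottle_centre=.052)
for n in ['scene','side']:
    c=ctrl.camera(n);cv2.imwrite(f'pics/{n}.png',c['color']);print(n,np.array(c['pose'])[:3,3])
    for k,z in H.items():
        for d in ctrl.cut_out(k,c)[:4]:print(k,round(d['conf'],2),np.array(d['centre']),d['mask'].sum(),ray(c,d['centre'],z))
E
```

```text
pics
{'time_s': 0.0, 'qpos': array([-1.299,  0.3  ,  1.522, -0.   ,  1.321, -0.067]), 'joint_vel': array([-0.001,  0.001, -0.   ,  0.001, -0.   ,  0.001]), 'tau': array([ -0.001, -53.18 , -35.274,   0.071,   0.024,  -0.   ]), 'ee_pos': array([ 0.183, -0.519,  0.205]), 'eef_rot': array([-3.14 , -0.   ,  0.339]), 'force': array([-0.084,  0.469,  0.281]), 'moment': array([ 0.002, -0.009, -0.031]), 'grip_force': 0.0, 'grip_width': 0.09432087303032986}
scene [ 0.394 -0.927  0.663]
tin_xl_centre 0.44 [221.2 279.1] 140 [0.471 0.158 0.014]
tin_l_centre 0.81 [270.3 378. ] 308 [ 0.697 -0.178  0.042]
tin_l_centre 0.69 [199.9 305.9] 168 [0.573 0.24  0.042]
tin_l_centre 0.5 [187.5 309.7] 161 [0.603 0.335 0.042]
tin_l_centre 0.23 [251.2 270.1] 256 [ 0.429 -0.046  0.042]
tin_m_centre 0.51 [203.5 280.5] 117 [0.48  0.176 0.07 ]
tray_xl_floor 0.75 [193.1 267.3] 158 [0.448 0.393 0.003]
tray_l_floor 0.7 [292.4 299. ] 587 [ 0.49  -0.182  0.003]
tray_m_floor 0.76 [360.8 284.3] 872 [ 0.432 -0.381  0.003]
tray_s_floor 0.48 [248.2 268.3] 190 [0.427 0.026 0.003]
stain_bottle_centre 0.91 [306.7 375.3] 988 [ 0.645 -0.314  0.052]
side [ 0.398 -0.715  1.473]
tin_xl_centre 0.67 [194.8 282.6] 112 [0.484 0.149 0.014]
tin_l_centre 0.72 [150.8 302.8] 189 [0.587 0.289 0.042]
tin_l_centre 0.66 [192.2 277.8] 94 [0.469 0.146 0.042]
tin_l_centre 0.55 [132.4 301.2] 229 [0.599 0.368 0.042]
tin_l_centre 0.53 [259.9 374.5] 242 [ 0.709 -0.163  0.042]
tin_s_centre 0.59 [359.4 304.2] 522 [ 0.431 -0.414  0.098]
tray_xl_floor 0.97 [146.8 264.5] 427 [0.463 0.366 0.003]
tray_l_floor 0.91 [286.5 306.6] 529 [ 0.49  -0.182  0.003]
tray_m_floor 0.64 [359.1 303.8] 478 [ 0.433 -0.392  0.003]
tray_s_floor 0.75 [243.5 275.6] 243 [ 0.426 -0.017  0.003]
stain_bottle_centre 0.69 [312.3 369.5] 385 [ 0.645 -0.32   0.052]
```

```bash
python3 - <<'E'
import cv2
a=cv2.imread('pics/scene.png');b=cv2.imread('pics/side.png')
cv2.imwrite('pics/scene2.png',cv2.resize(a[150:400,200:460],None,fx=3,fy=2.4)[:600])
cv2.imwrite('pics/side2.png',cv2.resize(b[100:400,200:460],None,fx=2,fy=2))
E
```

```text
(no output)
```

View pics/scene2.png

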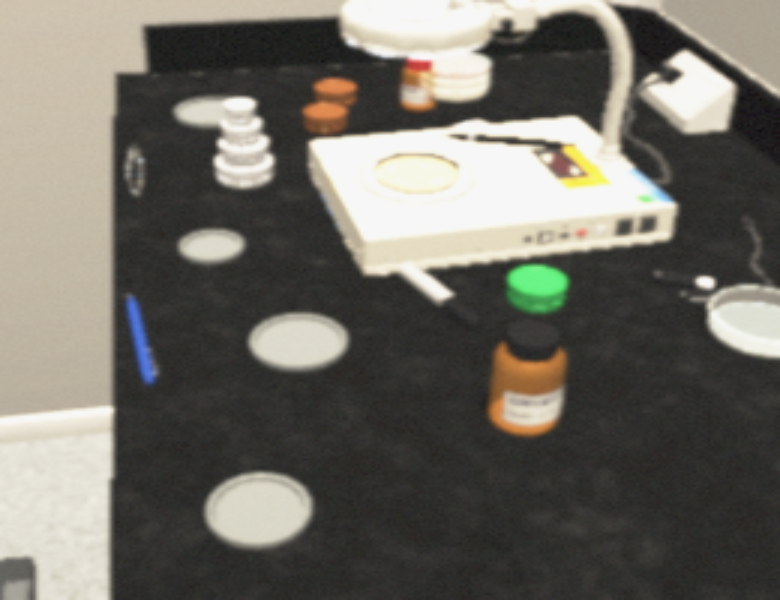

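View pics/side2.png

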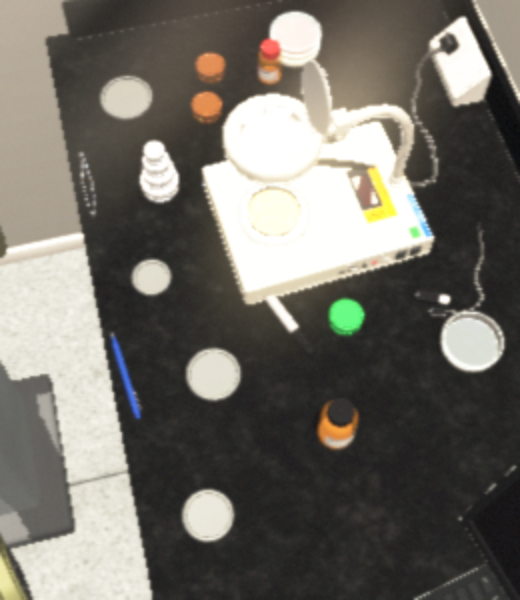

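The pictures show the silver stack (scene about 281,215; side about 278,187). The four grey trays are in side at (263,148), (276,238), (306,287) and (304,358). The brown tins (side about 304,143) and the green one (374,259) are look-alikes. The white glass dishes at far right and far back aren't trays. Next I measure the tray sizes.

```bash
python3 - <<'E'
from h import *
np.set_printoptions(precision=3,suppress=True)
cs={n:ctrl.camera(n) for n in ['side','scene']}
for n,c in cs.items():
    for k in ['tray_xl_floor','tray_l_floor','tray_m_floor','tray_s_floor']:
        for d in ctrl.cut_out(k,c)[:3]:
            m=d['mask'].astype(np.uint8)
            p=max(cv2.findContours(m,0,1)[0],key=cv2.contourArea)[:,0]
            w=np.array([ray(c,(q[1],q[0]),.008)[:2] for q in p])
            (x,y),r=cv2.minEnclosingCircle((w*1000).astype(np.float32)); e=cv2.fitEllipse((w*1000).astype(np.float32))
            print(n,k,round(d['conf'],2),np.array([x,y]),'D',2*r,np.array(e[0]),np.array(e[1]))
# lamp triangulation by hand pixels (col,row)
def tri(a,b):
    A=[];B=[]
    for n,uv in (('side',a),('scene',b)):
        P=pose(cs[n]);d=P[:3,:3]@np.linalg.inv(np.array(cs[n]['K']))@np.array([*uv,1.]);d/=np.linalg.norm(d)
        M=np.eye(3)-np.outer(d,d);A.append(M);B.append(M@P[:3,3])
    return np.linalg.lstsq(np.vstack(A),np.hstack(B),rcond=None)[0]
print('lamp',tri((336,170),(339,159)),'stack top',tri((277,175),(279.5,192.5)),'box NW corner',tri((302,183),(303,210)),'SW',tri((322,244),(320,258)))
E
```

```text
side tray_xl_floor 0.83 [456.339 356.042] D 95.20760345458984 [456.472 355.472] [87.181 91.253]
side tray_xl_floor 0.46 [480.362 201.748] D 38.43387985229492 [479.867 198.96 ] [28.044 37.076]
side tray_l_floor 0.62 [ 488.097 -183.866] D 82.89995574951172 [ 488.457 -184.015] [77.721 80.44 ]
side tray_m_floor 0.58 [ 434.767 -389.302] D 73.06686401367188 [ 434.471 -388.996] [69.265 71.085]
side tray_s_floor 0.7 [ 436.146 -388.178] D 73.17061614990234 [ 435.36  -388.494] [66.403 71.368]
side tray_s_floor 0.61 [428.237  -2.419] D 59.36848068237305 [428.883  -2.028] [55.34  56.647]
scene tray_xl_floor 0.62 [453.069 358.207] D 101.53889465332031 [445.63  358.745] [ 59.955 102.913]
scene tray_xl_floor 0.36 [430.163  -2.969] D 65.23614501953125 [430.058  -2.691] [55.644 62.675]
scene tray_l_floor 0.77 [ 489.992 -184.338] D 86.00359344482422 [ 487.968 -184.167] [77.944 83.843]
scene tray_m_floor 0.58 [ 431.601 -388.224] D 78.08857727050781 [ 433.091 -387.841] [69.924 75.937]
scene tray_m_floor 0.46 [484.147 218.054] D 73.59713745117188 [481.307 217.542] [52.672 65.279]
scene tray_s_floor 0.73 [428.122  -2.061] D 68.7175521850586 [429.048  -2.07 ] [59.545 66.607]
lamp [0.636 0.042 0.269] stack top [0.476 0.164 0.116] box NW corner [0.552 0.157 0.049] SW [ 0.568 -0.058  0.01 ]
```

Tray diameters come out clearly: XL at (0.456, 0.356), L at (0.488, -0.184), M at (0.434, -0.389), S at (0.429, -0.002). The stack is near (0.476, 0.164). I'll turn to yaw 0 and go for a wrist view.

Call:
move_arm:
  increments:
    - [1,0,0,-0.3,0,0,0.113]
    - [1,0,0,-0.3,0,0,0.113]
    - [1,0,0,-0.3,0,0,0.113]
    - [1,0.32,-0.775,-0.1,0,0,0]
    - [1,0.32,-0.775,-0.1,0,0,0]
    - [1,0.32,-0.775,-0.1,0,0,0]
    - [1,0.32,-0.775,-0.1,0,0,0]
    - [1,0.32,-0.775,-0.1,0,0,0]
    - [1,0.32,-0.775,-0.1,0,0,0]
    - [1,0.32,-0.775,-0.1,0,0,0]
    - [1,0.32,-0.775,-0.1,0,0,0]
    - [1,0.32,-0.775,-0.1,0,0,0]
    - [1,0.32,-0.775,-0.1,0,0,0]
    - [1,0.32,-0.775,-0.1,0,0,0]
    - [1,0.32,-0.775,-0.1,0,0,0]
    - [1,0.32,-0.775,-0.1,0,0,0]
    - [1,0.32,-0.775,-0.1,0,0,0]
    - [1,0,0,0,0,0,0]
    - [1,0,0,0,0,0,0]
  force: 15

```text
time_s: 3.5
ee_pos: [0.4069, 0.0242, 0.3203]
eef_rot: [3.141, 0.0, 0.002]
force: [0.3, -0.4, -0.7]
grip_width: 0.094
grip_force: 0.0
```

```bash
cat > w.py <<'E'
from h import *
import sys
np.set_printoptions(precision=4,suppress=True)
o=ctrl.get_obs();c=ctrl.camera('wrist');im=c['color'].copy();print(o['time_s'],o['ee_pos'],o['eef_rot'],o['grip_width']);print(pose(c,o)[:3])
def show(z,rad,xy):
    for p in [(xy[0]+rad*np.cos(t),xy[1]+rad*np.sin(t),z) for t in np.linspace(0,6.28,60)]:
        u=proj(c,p,o);
        if abs(u).max()<2000: cv2.circle(im,tuple(int(v) for v in u),1,(0,0,255),-1)
E
python3 - <<'E'
from w import *
for z,r in ((.112,.016),(.084,.021),(.056,.026),(.028,.031)):show(z,r,(.476,.164))
show(.008,.046,(.456,.356));show(.008,.031,(.429,-.002))
cv2.imwrite('pics/w1.png',im)
H=dict(tin_xl_centre=.028,tin_l_centre=.056,tin_m_centre=.084,tin_s_centre=.112)
for k,z in H.items():
    for d in ctrl.cut_out(k,c)[:3]:print(k,round(d['conf'],2),np.array(d['centre']),d['mask'].sum(),ray(c,d['centre'],z,o))
E
```

```text
3.5 [0.4069 0.0242 0.3203] [3.1415 0.0004 0.0019] 0.09399459856676134
[[ 0.0016 -0.9702 -0.2424  0.4762]
 [-1.     -0.0014 -0.0009  0.024 ]
 [ 0.0005  0.2424 -0.9702  0.4993]]
tin_xl_centre 0.66 [122.6 241.3] 345 [0.4826 0.1434 0.028 ]
tin_l_centre 0.69 [ 45.8 132.6] 1363 [0.5822 0.2767 0.056 ]
tin_l_centre 0.62 [27.  72.9] 1511 [0.6049 0.3527 0.056 ]
tin_l_centre 0.61 [122.4 227.9] 441 [0.4825 0.1554 0.056 ]
tin_m_centre 0.58 [122.2 221. ] 370 [0.4823 0.1564 0.084 ]
tin_s_centre 0.78 [125.9 203.1] 582 [0.4774 0.1702 0.112 ]
```

View pics/w1.png

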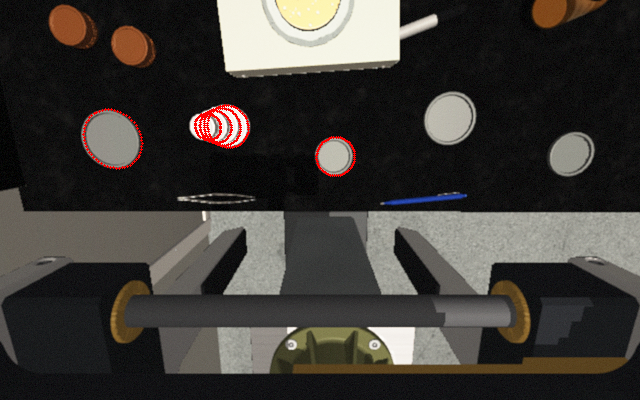

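The overlay circles fall on the XL and S trays. The stack's top tin is at (203,126), about 5 mm from my estimate. Moving over it for a closer look.

Call:
move_arm:
  increments:
    - [1,0,-0.5,0,0,0,0]
    - [1,0,-0.7,0.3,0,0,0]
    - [1,0,-0.7,0.3,0,0,0]
    - [1,0,-0.7,0.2,0,0,0]
    - [1,0,-0.2,0,0,0,0]
    - [1,0,0,0,0,0,0]
    - [1,0,0,0,0,0,0]

```text
time_s: 4.45
ee_pos: [0.4072, 0.1628, 0.2809]
eef_rot: [3.142, -0.001, -0.001]
force: [-0.4, 0.3, -0.4]
grip_width: 0.0942
grip_force: 0.0
```

```bash
python3 - <<'E'
from w import *
H=dict(tin_xl_centre=.028,tin_l_centre=.056,tin_m_centre=.084,tin_s_centre=.112)
for k,z in H.items():
    for d in ctrl.cut_out(k,c)[:3]:
        p=max(cv2.findContours(d['mask'].astype(np.uint8),0,1)[0],key=cv2.contourArea)[:,0]
        w=np.array([ray(c,(q[1],q[0]),z,o)[:2] for q in p]);(x,y),r=cv2.minEnclosingCircle((w*1000).astype(np.float32))
        print(k,round(d['conf'],2),np.array(d['centre']),d['mask'].sum(),x,y,2*r)
for z,r in ((.112,.016),(.084,.021),(.056,.026),(.028,.031)):show(z,r,(.48,.167))
cv2.imwrite('pics/w2.png',np.hstack([cv2.resize(v[0:200,180:380],None,fx=2,fy=2) for v in (im,c['color'])]))
E
```

```text
4.45 [0.4072 0.1628 0.2809] [ 3.1415 -0.0007 -0.0009] 0.09419535813691905
[[-0.0011 -0.9704 -0.2414  0.4763]
 [-1.      0.0012 -0.0002  0.1624]
 [ 0.0005  0.2414 -0.9704  0.46  ]]
tin_xl_centre 0.68 [129.8 335.4] 210 478.98760986328125 167.83541870117188 60.9085693359375
tin_l_centre 0.86 [ 19.2 153.5] 1658 604.8536376953125 362.93682861328125 59.09247589111328
tin_l_centre 0.84 [ 36.  219.8] 1454 580.1129760742188 287.54840087890625 53.30622863769531
tin_l_centre 0.78 [118.1 325.8] 269 479.6266174316406 167.67300415039062 50.371978759765625
tin_m_centre 0.78 [119.4 323.5] 289 478.364013671875 170.39602661132812 41.66471862792969
tin_s_centre 0.79 [130.3 309.7] 638 477.1905822753906 172.46926879882812 32.18303298950195
tin_s_centre 0.38 [116.3 324.6] 264 479.20623779296875 166.1753692626953 43.63319396972656
```

View pics/w2.png

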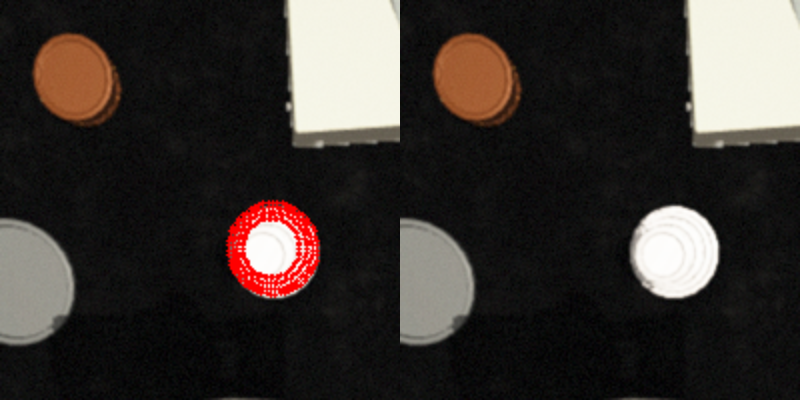

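Every tin fit gives the right diameter: S (0.477, 0.172), M (0.478, 0.170), L and XL (0.479, 0.168). I'll grip S with the fingertips 8 mm above its underside, so they also clear the tray rims later.

Call:
move_arm:
  increments:
    - [1,0.7,-0.1,0,0,0,0]
    - [1,0.7,-0.08,0.2,0,0,0]
    - [1,0,0,0.8,0,0,0]
    - [1,0,0,0.8,0,0,0]
    - [1,0,0,0.8,0,0,0]
    - [1,0,0,0.7,0,0,0]
    - [1,0,0,0.48,0,0,0]
    - [1,0,0,0,0,0,0]
    - [1,0,0,0,0,0,0]
    - [0.3,0,0,0,0,0,0]
    - [0.3,0,0,0,0,0,0]
    - [0.3,0,0,0,0,0,0]
    - [0.3,0,0,0,0,0,0]
    - [0.3,0,0,0,0,0,0]
    - [0.3,0,0,0,0,0,0]
    - [0.3,0,0,0,0,0,0]
    - [0.3,0,0,0,0,0,0]
    - [0.3,0,0,0,0,0,0]

```text
time_s: 6.5
ee_pos: [0.4769, 0.1727, 0.0914]
eef_rot: [-3.142, 0.0, -0.0]
force: [0.3, 0.3, 0.5]
grip_width: 0.0317
grip_force: 15.0
```

Call:
move_arm:
  increments:
    - [0.2,0,0,-0.2,0,0,0]
    - [0.2,0,0,-0.5,0,0,0]
    - [0.2,0,0,-0.5,0,0,0]
    - [0.2,-0.16,0.5,0,0,0,0]
    - [0.2,-0.16,0.6,0,0,0,0]
    - [0.2,-0.16,0.6,0,0,0,0]
    - [0.2,-0.16,0.6,0,0,0,0]
    - [0.2,-0.16,0.6,0,0,0,0]
    - [0.2,-0.16,0.6,0.3,0,0,0]
    - [0.2,0,0,0.6,0,0,0]
    - [0.2,0,0,0.6,0,0,0]
    - [0.2,0,0,0.6,0,0,0]
    - [0.2,0,0,0.4,0,0,0]
    - [0.2,0,0,0.2,0,0,0]
    - [0.2,0,0,0,0,0,0]
    - [0.2,0,0,0,0,0,0]

```text
time_s: 8.1
ee_pos: [0.4295, -0.0023, 0.0174]
eef_rot: [3.141, -0.001, -0.0]
force: [0.2, 0.3, -0.2]
grip_width: 0.0315
grip_force: 15.0
```

```bash
python3 - <<'E'
from w import *
show(.008,.026,(.429,-.002))
cv2.imwrite('pics/w3.png',cv2.resize(im[0:400,160:480],None,fx=1.5,fy=1.5))
E
```

```text
8.1 [ 0.4295 -0.0023  0.0174] [ 3.1415 -0.0011 -0.0001] 0.03153532217712721
[[-0.0004 -0.9705 -0.241   0.4985]
 [-1.      0.0005 -0.0004 -0.0026]
 [ 0.0005  0.241  -0.9705  0.1965]]
```

View pics/w3.png

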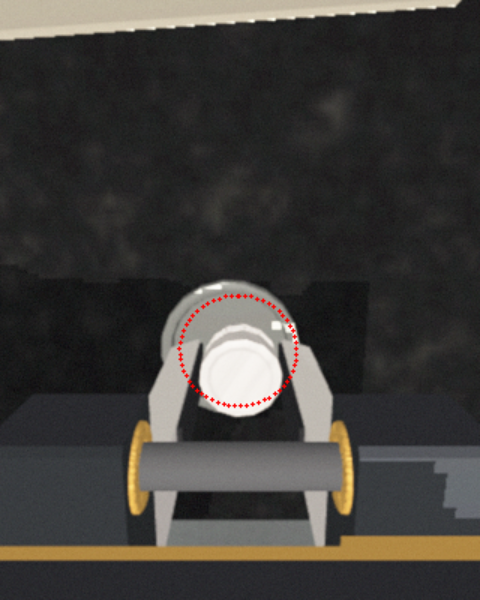

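The tray ring (centre about crop 231,349) lies about 3–4 mm to the +y side of the held tin (axis at crop u=240). I'll correct for that and set it down.

Call:
move_arm:
  increments:
    - [0.2,0.03,-0.06,0,0,0,0]
    - [0.2,0,0,0.06,0,0,0]
    - [0.2,0,0,0.04,0,0,0]
    - [0.2,0,0,0.02,0,0,0]
    - [0.2,0,0,0.01,0,0,0]
    - [0.2,0,0,0.01,0,0,0]
    - [0.2,0,0,0,0,0,0]
    - [0.2,0,0,0,0,0,0]

```text
time_s: 8.95
ee_pos: [0.4306, 0.0008, 0.0102]
eef_rot: [-3.142, -0.0, -0.0]
force: [-5.2, 0.9, 15.4]
grip_width: 0.0315
grip_force: 15.0
```

Call:
move_arm:
  increments:
    - [0.2,0,0,-0.01,0,0,0]
    - [0.45,0,0,0,0,0,0]
    - [0.45,0,0,0,0,0,0]
    - [0.45,0,0,0,0,0,0]
    - [0.45,0,0,-0.2,0,0,0]
    - [0.6,0,0,-0.8,0,0,0]
    - [1,0,0,-0.9,0,0,0]
    - [1,0,0,-0.9,0,0,0]
    - [1,0,-0.2,-0.5,0,0,0]
    - [1,0,0,0,0,0,0]
    - [1,0,0,0,0,0,0]

```text
time_s: 10.05
ee_pos: [0.4303, 0.0108, 0.1752]
eef_rot: [3.142, -0.001, 0.0]
force: [0.1, -0.0, -0.7]
grip_width: 0.0867
grip_force: 0.0
```

```bash
python3 - <<'E'
from w import *
show(.008,.031,(.429,-.002));show(.084,.021,(.478,.170))
cv2.imwrite('pics/w4.png',im[0:300])
def circ(k,z):
    for d in ctrl.cut_out(k,c)[:3]:
        p=max(cv2.findContours(d['mask'].astype(np.uint8),0,1)[0],key=cv2.contourArea)[:,0]
        w=np.array([ray(c,(q[1],q[0]),z,o)[:2] for q in p]);(x,y),r=cv2.minEnclosingCircle((w*1000).astype(np.float32))
        print(k,round(d['conf'],2),np.array(d['centre']),d['mask'].sum(),x,y,2*r)
circ('tray_s_floor',.008);circ('tin_s_centre',.031);circ('tin_m_centre',.084)
E
```

```text
10.05 [0.4303 0.0108 0.1752] [ 3.1415 -0.0008  0.0002] 0.08673214448268686
[[-0.     -0.9705 -0.2413  0.4994]
 [-1.      0.0002 -0.0004  0.0105]
 [ 0.0005  0.2413 -0.9705  0.3543]]
tray_s_floor 0.62 [177.3 319.3] 1355 431.5979919433594 2.5655977725982666 61.58101272583008
tray_s_floor 0.43 [190.1 326.3] 636 427.6002502441406 0.884319007396698 36.16487503051758
tin_s_centre 0.89 [191.8 327.3] 681 432.3196105957031 0.5777977705001831 34.15766525268555
tin_m_centre 0.62 [150.3 146.4] 2222 479.900146484375 165.00025939941406 52.229618072509766
tin_m_centre 0.56 [133.7 487.8] 4311 492.1269226074219 -137.85879516601562 65.29617309570312
```

View pics/w4.png

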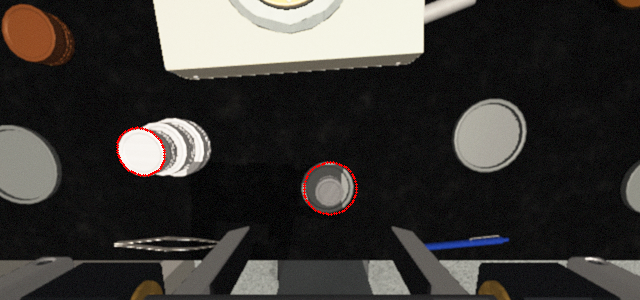

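The S tin stands inside its tray at (329,189), about 2 mm off centre. The M tin is on the stack at (142,152), matching the overlay. Next, grip M.

Call:
move_arm:
  increments:
    - [1,0.16,-0.53,0,0,0,0]
    - [1,0.16,-0.53,0,0,0,0]
    - [1,0.16,-0.53,0,0,0,0]
    - [1,0.16,-0.53,0,0,0,0]
    - [1,0.16,-0.53,0,0,0,0]
    - [1,0.16,-0.53,0.1,0,0,0]
    - [1,0,0,0.6,0,0,0]
    - [1,0,0,0.6,0,0,0]
    - [1,0,0,0.6,0,0,0]
    - [1,0,0,0.32,0,0,0]
    - [1,0,0,0,0,0,0]
    - [1,0,0,0,0,0,0]
    - [0.3,0,0,0,0,0,0]
    - [0.3,0,0,0,0,0,0]
    - [0.3,0,0,0,0,0,0]
    - [0.3,0,0,0,0,0,0]
    - [0.3,0,0,0,0,0,0]
    - [0.3,0,0,0,0,0,0]
    - [0.3,0,0,0,0,0,0]

```text
time_s: 12.15
ee_pos: [0.4785, 0.1697, 0.064]
eef_rot: [-3.141, -0.0, -0.0]
force: [-0.2, -0.3, 0.9]
grip_width: 0.0418
grip_force: 15.5
```

Call:
move_arm:
  increments:
    - [0.2,0,0,-0.3,0,0,0]
    - [0.2,0,0,-0.6,0,0,0]
    - [0.2,0,0,-0.6,0,0,0]
    - [0.2,-0.064,0.7,0,0,0,0]
    - [0.2,-0.064,0.8,0,0,0,0]
    - [0.2,-0.064,0.8,0,0,0,0]
    - [0.2,-0.064,0.8,0,0,0,0]
    - [0.2,-0.064,0.8,0,0,0,0]
    - [0.2,-0.064,0.8,0,0,0,0]
    - [0.2,-0.064,0.8,0,0,0,0]
    - [0.2,-0.064,0.8,0,0,0,0]
    - [0.2,-0.064,0.8,0,0,0,0]
    - [0.2,-0.064,0.8,0,0,0,0]
    - [0.2,-0.064,0.8,0,0,0,0]
    - [0.2,-0.064,0.8,0,0,0,0]
    - [0.2,-0.064,0.8,0,0,0,0]
    - [0.2,-0.064,0.8,0,0,0,0]
    - [0.2,0,0,0,0,0,0]
    - [0.2,0,0,0,0,0,0]

```text
time_s: 14.05
ee_pos: [0.4331, -0.3855, 0.1383]
eef_rot: [-3.141, 0.001, -0.001]
force: [0.4, 1.2, -1.7]
grip_width: 0.0419
grip_force: 15.0
```

```bash
cat >> w.py <<'E'
def circ(k,z):
    for d in ctrl.cut_out(k,c)[:3]:
        p=max(cv2.findContours(d['mask'].astype(np.uint8),0,1)[0],key=cv2.contourArea)[:,0]
        w=np.array([ray(c,(q[1],q[0]),z,o)[:2] for q in p]);(x,y),r=cv2.minEnclosingCircle((w*1000).astype(np.float32))
        print(k,round(d['conf'],2),np.array(d['centre']),d['mask'].sum(),x,y,2*r)
E
python3 - <<'E'
from w import *
circ('tray_m_floor',.008);circ('tray_l_floor',.008)
E
```

```text
14.05 [ 0.4331 -0.3855  0.1383] [-3.1407  0.0008 -0.0015] 0.041930243848911454
[[-0.0018 -0.9701 -0.2428  0.5024]
 [-1.      0.0016  0.0009 -0.3861]
 [-0.0005  0.2428 -0.9701  0.3173]]
tray_m_floor 0.73 [188.8 321.6] 2989 436.0006408691406 -385.5416564941406 71.96259307861328
tray_l_floor 0.9 [137.2 122.7] 5330 489.944580078125 -183.6007537841797 84.28846740722656
```

Call:
move_arm:
  increments:
    - [0.2,0.05,0,0.5,0,0,0]
    - [0.2,0,0,0.6,0,0,0]
    - [0.2,0,0,0.6,0,0,0]
    - [0.2,0,0,0.4,0,0,0]
    - [0.2,0,0,0.2,0,0,0]
    - [0.2,0,0,0.1,0,0,0]
    - [0.2,0,0,0.08,0,0,0]
    - [0.2,0,0,0.03,0,0,0]
    - [0.2,0,0,0.015,0,0,0]
    - [0.2,0,0,0,0,0,0]
    - [0.2,0,0,0,0,0,0]

```text
time_s: 15.3
ee_pos: [0.4361, -0.3854, 0.0131]
eef_rot: [3.141, -0.0, -0.0]
force: [-0.9, -0.7, -0.9]
grip_width: 0.0413
grip_force: 15.0
```

Call:
move_arm:
  increments:
    - [0.2,0,0,0.02,0,0,0]
    - [0.2,0,0,0.01,0,0,0]
    - [0.2,0,0,0.01,0,0,0]
    - [0.2,0,0,0,0,0,0]
    - [0.2,0,0,0,0,0,0]

```text
time_s: 15.8
ee_pos: [0.436, -0.3853, 0.011]
eef_rot: [3.142, -0.0, -0.0]
force: [-2.1, 1.9, 5.2]
grip_width: 0.0411
grip_force: 15.0
```

Call:
move_arm:
  increments:
    - [0.55,0,0,0,0,0,0]
    - [0.55,0,0,0,0,0,0]
    - [0.55,0,0,0,0,0,0]
    - [0.55,0,0,-0.2,0,0,0]
    - [0.8,0,0,-0.8,0,0,0]
    - [1,0,0,-0.9,0,0,0]
    - [1,0,0,-0.9,0,0,0]
    - [1,0,0,0,0,0,0]
    - [1,0,0,0,0,0,0]

```text
time_s: 16.7
ee_pos: [0.4362, -0.3855, 0.1518]
eef_rot: [3.14, -0.001, -0.0]
force: [-0.6, 0.5, -1.6]
grip_width: 0.0884
grip_force: 0.0
```

```bash
python3 - <<'E'
from w import *
circ('tray_m_floor',.008);circ('tin_m_centre',.031)
E
```

```text
16.7 [ 0.4362 -0.3855  0.1518] [ 3.1401 -0.0015 -0.0002] 0.0884415145430542
[[-0.0005 -0.9706 -0.2406  0.5052]
 [-1.      0.0009 -0.0017 -0.3855]
 [ 0.0019  0.2406 -0.9706  0.331 ]]
tray_m_floor 0.9 [172.3 322.2] 1951 435.3027038574219 -385.8620910644531 73.08517456054688
tin_m_centre 0.81 [194.  316.6] 1272 437.3545227050781 -384.5575256347656 43.325984954833984
```

Call:
move_arm:
  increments:
    - [1,0.061,-0.7,0,0,0,0]
    - [1,0.061,-0.8,0,0,0,0]
    - [1,0.061,-0.8,0,0,0,0]
    - [1,0.061,-0.8,0,0,0,0]
    - [1,0.061,-0.8,0,0,0,0]
    - [1,0.061,-0.8,0,0,0,0]
    - [1,0.061,-0.8,0,0,0,0]
    - [1,0.061,-0.8,0,0,0,0]
    - [1,0.061,-0.8,0,0,0,0]
    - [1,0.061,-0.8,0,0,0,0]
    - [1,0.061,-0.8,0,0,0,0]
    - [1,0.061,-0.8,0,0,0,0]
    - [1,0.061,-0.8,0,0,0,0]
    - [1,0.061,-0.76,0,0,0,0]
    - [1,0,0,0,0,0,0]
    - [1,0,0,0,0,0,0]

```text
time_s: 18.45
ee_pos: [0.4782, 0.1679, 0.1495]
eef_rot: [3.141, 0.002, 0.001]
force: [0.5, -0.7, 0.1]
grip_width: 0.0939
grip_force: 0.0
```

```bash
python3 - <<'E'
from w import *
circ('tin_l_centre',.056);circ('tin_xl_centre',.028);cv2.imwrite('pics/w5.png',im[0:300])
E
```

```text
18.45 [0.4782 0.1679 0.1495] [3.1408 0.0021 0.0014] 0.09388756064548075
[[ 0.0011 -0.9697 -0.2441  0.5479]
 [-1.     -0.0008 -0.0014  0.1679]
 [ 0.0011  0.2441 -0.9697  0.3284]]
tin_l_centre 0.91 [ 77.8 184.1] 2871 584.7652587890625 283.1004638671875 52.7415885925293
tin_l_centre 0.87 [49.9 94. ] 3473 608.8344116210938 355.1523742675781 59.66190719604492
tin_l_centre 0.8 [200.3 315.6] 2464 481.1835021972656 169.25376892089844 54.7220458984375
tin_xl_centre 0.77 [170.3 328.1] 589 484.80413818359375 165.6503448486328 60.09197235107422
tin_xl_centre 0.49 [197.9 317.6] 2373 473.9869384765625 168.74534606933594 59.341285705566406
```

View pics/w5.png

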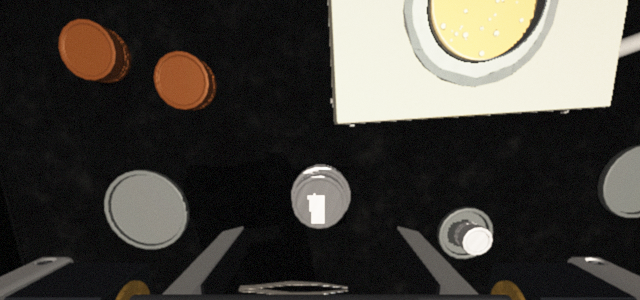

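M is centred in its tray. The silver L tin is at (318,200) on XL, and the brown look-alikes at (95,50) and (183,80) are to be left alone. S sits in its tray at (470,237). Gripping L.

Call:
move_arm:
  increments:
    - [1,0.04,-0.02,0.4,0,0,0]
    - [1,0,0,0.6,0,0,0]
    - [1,0,0,0.6,0,0,0]
    - [1,0,0,0.45,0,0,0]
    - [1,0,0,0.22,0,0,0]
    - [1,0,0,0,0,0,0]
    - [1,0,0,0,0,0,0]
    - [0.4,0,0,0,0,0,0]
    - [0.4,0,0,0,0,0,0]
    - [0.4,0,0,0,0,0,0]
    - [0.4,0,0,0,0,0,0]
    - [0.4,0,0,0,0,0,0]
    - [0.4,0,0,0,0,0,0]
    - [0.4,0,0,0,0,0,0]

```text
time_s: 20.0
ee_pos: [0.4809, 0.1687, 0.0373]
eef_rot: [-3.142, -0.0, -0.0]
force: [-0.5, -0.7, 1.4]
grip_width: 0.0515
grip_force: 15.0
```

Call:
move_arm:
  increments:
    - [0.3,0,0,-0.3,0,0,0]
    - [0.3,0,0,-0.8,0,0,0]
    - [0.3,0,0,-0.9,0,0,0]
    - [0.3,-0.02,0.6,0,0,0,0]
    - [0.3,-0.02,0.7,0,0,0,0]
    - [0.3,-0.02,0.72,0,0,0,0]
    - [0.3,-0.02,0.72,0,0,0,0]
    - [0.3,-0.02,0.72,0,0,0,0]
    - [0.3,-0.02,0.72,0,0,0,0]
    - [0.3,0.07,0.72,0,0,0,0]
    - [0.3,0.07,0.72,0,0,0,0]
    - [0.3,0.07,0.72,0,0,0,0]
    - [0.3,0.07,0.7,0,0,0,0]
    - [0.3,0,0,0,0,0,0]
    - [0.3,0,0,0,0,0,0]

```text
time_s: 21.5
ee_pos: [0.4884, -0.1835, 0.1368]
eef_rot: [-3.141, 0.001, -0.002]
force: [0.1, 0.9, -0.9]
grip_width: 0.0516
grip_force: 15.0
```

```bash
python3 - <<'E'
from w import *
circ('tray_l_floor',.008);circ('tray_s_floor',.008);circ('tin_s_centre',.031)
E
```

```text
21.5 [ 0.4884 -0.1835  0.1368] [-3.1411  0.0008 -0.0015] 0.051571167859744756
[[-0.0018 -0.9701 -0.2428  0.5578]
 [-1.      0.0017  0.0005 -0.184 ]
 [-0.0001  0.2428 -0.9701  0.3158]]
tray_l_floor 0.92 [181.6 317.9] 3358 491.5015563964844 -181.34877014160156 80.74431610107422
tray_s_floor 0.78 [234.6 159.4] 1108 433.21435546875 0.5947393774986267 62.81814956665039
tin_s_centre 0.98 [250.5 146. ] 993 435.7062683105469 -6.984635829925537 46.65009307861328
```

Call:
move_arm:
  increments:
    - [0.3,0.04,-0.02,0.5,0,0,0]
    - [0.3,0,0,0.6,0,0,0]
    - [0.3,0,0,0.6,0,0,0]
    - [0.3,0,0,0.4,0,0,0]
    - [0.3,0,0,0.2,0,0,0]
    - [0.3,0,0,0.1,0,0,0]
    - [0.3,0,0,0.04,0,0,0]
    - [0.3,0,0,0.02,0,0,0]
    - [0.3,0,0,0.01,0,0,0]
    - [0.3,0,0,0,0,0,0]
    - [0.3,0,0,0,0,0,0]

```text
time_s: 22.8
ee_pos: [0.4909, -0.1824, 0.0141]
eef_rot: [3.141, -0.001, -0.0]
force: [-0.9, 0.5, -0.0]
grip_width: 0.0517
grip_force: 15.0
```

Call:
move_arm:
  increments:
    - [0.3,0,0,0.02,0,0,0]
    - [0.3,0,0,0.01,0,0,0]
    - [0.3,0,0,0.01,0,0,0]
    - [0.3,0,0,0,0,0,0]
    - [0.3,0,0,0,0,0,0]

```text
time_s: 23.3
ee_pos: [0.4908, -0.1823, 0.0122]
eef_rot: [3.142, -0.0, -0.0]
force: [-2.9, 2.2, 7.3]
grip_width: 0.0516
grip_force: 15.0
```

Call:
move_arm:
  increments:
    - [0.7,0,0,0,0,0,0]
    - [0.7,0,0,0,0,0,0]
    - [0.7,0,0,0,0,0,0]
    - [0.7,0,0,-0.2,0,0,0]
    - [0.8,0,0,-0.8,0,0,0]
    - [1,0,0,-0.9,0,0,0]
    - [1,0,0,-0.7,0,0,0]
    - [1,0,0,0,0,0,0]
    - [1,0,0,0,0,0,0]

```text
time_s: 24.2
ee_pos: [0.4909, -0.1823, 0.1425]
eef_rot: [3.141, -0.001, -0.0]
force: [-0.6, 0.2, -0.9]
grip_width: 0.0936
grip_force: 0.0
```

```bash
python3 - <<'E'
from w import *
circ('tray_l_floor',.008);circ('tin_l_centre',.031)
E
```

```text
24.2 [ 0.4909 -0.1823  0.1425] [ 3.1409 -0.0014 -0.0001] 0.09358467398892474
[[-0.0004 -0.9706 -0.2407  0.5599]
 [-1.      0.0007 -0.0009 -0.1826]
 [ 0.0011  0.2407 -0.9706  0.3216]]
tray_l_floor 0.85 [169.3 318.5] 2184 490.83148193359375 -181.0393524169922 82.0075454711914
tin_l_centre 0.87 [198.7 318.2] 2088 490.73760986328125 -182.63153076171875 53.59305953979492
```

Call:
move_arm:
  increments:
    - [1,-0.08,-0.6,0,0,0,0]
    - [1,-0.08,-0.7,0,0,0,0]
    - [1,-0.08,-0.72,0,0,0,0]
    - [1,-0.08,-0.72,0,0,0,0]
    - [1,0,-0.72,0,0,0,0]
    - [1,0,-0.72,0,0,0,0]
    - [1,0,-0.72,0,0,0,0]
    - [1,0,-0.72,0,0,0,0]
    - [1,0.06,-0.72,0,0,0,0]
    - [1,0.06,-0.66,0,0,0,0]
    - [1,0,0,0,0,0,0]
    - [1,0,0,0,0,0,0]

```text
time_s: 25.55
ee_pos: [0.4803, 0.1678, 0.1407]
eef_rot: [3.141, 0.002, 0.001]
force: [-0.3, 0.2, -0.3]
grip_width: 0.094
grip_force: 0.0
```

```bash
python3 - <<'E'
from w import *
circ('tin_xl_centre',.028);circ('tray_xl_floor',.008)
E
```

```text
25.55 [0.4803 0.1678 0.1407] [3.1409 0.0019 0.0011] 0.09399672741252633
[[ 0.0008 -0.9698 -0.2439  0.5499]
 [-1.     -0.0005 -0.0012  0.1677]
 [ 0.0011  0.2439 -0.9698  0.3195]]
tin_xl_centre 0.89 [195.1 317.8] 3028 480.2894287109375 166.9956512451172 65.15941619873047
tray_xl_floor 0.57 [215.  140.9] 5588 458.5729675292969 360.59515380859375 94.94218444824219
tray_xl_floor 0.48 [186.2 623.7] 1433 489.6751403808594 -169.46714782714844 79.48615264892578
```

Call:
move_arm:
  increments:
    - [1,0,0,0.5,0,0,0]
    - [1,0,0,0.7,0,0,0]
    - [1,0,0,0.7,0,0,0]
    - [1,0,0,0.45,0,0,0]
    - [1,0,0,0.26,0,0,0]
    - [1,0,0,0,0,0,0]
    - [1,0,0,0,0,0,0]
    - [0.5,0,0,0,0,0,0]
    - [0.5,0,0,0,0,0,0]
    - [0.5,0,0,0,0,0,0]
    - [0.5,0,0,0,0,0,0]
    - [0.5,0,0,0,0,0,0]
    - [0.5,0,0,0,0,0,0]

```text
time_s: 27.0
ee_pos: [0.4809, 0.1678, 0.0114]
eef_rot: [-3.141, -0.0, -0.0]
force: [-0.5, -0.7, 4.2]
grip_width: 0.0615
grip_force: 15.0
```

Call:
move_arm:
  increments:
    - [0.4,0,0,-0.3,0,0,0]
    - [0.4,0,0,-0.8,0,0,0]
    - [0.4,0,0,-0.9,0,0,0]
    - [0.4,-0.075,-0.6,0,0,0,0]
    - [0.4,-0.075,-0.65,0,0,0,0]
    - [0.4,-0.075,-0.65,0,0,0,0]
    - [0.4,-0.075,-0.65,0,0,0,0]
    - [0.4,-0.075,-0.65,0,0,0,0]
    - [0.4,-0.075,-0.62,0,0,0,0]
    - [0.4,0,0,0,0,0,0]
    - [0.4,0,0,0,0,0,0]

```text
time_s: 28.1
ee_pos: [0.4579, 0.3588, 0.1106]
eef_rot: [3.141, 0.001, 0.001]
force: [0.1, -0.2, -0.4]
grip_width: 0.0618
grip_force: 15.0
```

```bash
python3 - <<'E'
from w import *
circ('tray_xl_floor',.008)
E
```

```text
28.1 [0.4579 0.3588 0.1106] [3.1409 0.0008 0.0009] 0.0618326173867113
[[ 0.0006 -0.9701 -0.2428  0.5273]
 [-1.     -0.0003 -0.0012  0.3587]
 [ 0.0011  0.2428 -0.9701  0.2896]]
tray_xl_floor 0.67 [187.3 311.3] 3661 457.9996032714844 362.4032287597656 90.96680450439453
```

Tray is at (0.458, 0.361), so I shift +2 mm in y. Lowering from 0.1106 to about 0.0154, then creeping.

Call:
move_arm:
  increments:
    - [0.4,0,-0.05,0.5,0,0,0]
    - [0.4,0,0,0.6,0,0,0]
    - [0.4,0,0,0.4,0,0,0]
    - [0.4,0,0,0.2,0,0,0]
    - [0.4,0,0,0.1,0,0,0]
    - [0.4,0,0,0.05,0,0,0]
    - [0.4,0,0,0.03,0,0,0]
    - [0.4,0,0,0.01,0,0,0]
    - [0.4,0,0,0,0,0,0]
    - [0.4,0,0,0,0,0,0]

```text
time_s: 29.2
ee_pos: [0.4585, 0.3613, 0.0171]
eef_rot: [-3.141, -0.0, -0.0]
force: [-0.5, -0.4, -1.2]
grip_width: 0.0619
grip_force: 15.0
```

Call:
move_arm:
  increments:
    - [0.4,0,0,0.02,0,0,0]
    - [0.4,0,0,0.02,0,0,0]
    - [0.4,0,0,0.01,0,0,0]
    - [0.4,0,0,0.01,0,0,0]
    - [0.4,0,0,0,0,0,0]
    - [0.4,0,0,0,0,0,0]

```text
time_s: 29.8
ee_pos: [0.4584, 0.3612, 0.0144]
eef_rot: [-3.142, -0.0, -0.0]
force: [-2.8, -3.4, 9.7]
grip_width: 0.0619
grip_force: 15.0
```

Call:
move_arm:
  increments:
    - [0.85,0,0,0,0,0,0]
    - [0.85,0,0,0,0,0,0]
    - [0.85,0,0,0,0,0,0]
    - [0.9,0,0,-0.2,0,0,0]
    - [1,0,0,-0.8,0,0,0]
    - [1,0,0,-0.9,0,0,0]
    - [1,0,0,-0.9,0,0,0]
    - [1,-0.5,0,-0.9,0,0,0]
    - [1,-0.5,0.5,-0.6,0,0,0]
    - [1,0,0,0,0,0,0]
    - [1,0,0,0,0,0,0]

```text
time_s: 30.9
ee_pos: [0.4091, 0.3362, 0.2285]
eef_rot: [-3.14, -0.002, -0.0]
force: [-0.6, 0.0, -0.2]
grip_width: 0.0941
grip_force: 0.0
```

```bash
python3 - <<'E'
from w import *
circ('tray_xl_floor',.008);circ('tin_xl_centre',.031)
s=ctrl.camera('side')['color'][100:400,200:460];a=ctrl.camera('scene')['color'][150:400,200:460]
cv2.imwrite('pics/end.png',np.hstack([cv2.resize(s,(400,560)),cv2.resize(a,(400,560))]))
E
```

```text
30.9 [0.4091 0.3362 0.2285] [-3.1403 -0.0017 -0.0003] 0.09412844171375846
[[-0.0006 -0.9707 -0.2404  0.478 ]
 [-1.      0.0004  0.001   0.3356]
 [-0.0009  0.2404 -0.9707  0.4077]]
tray_xl_floor 0.75 [125.8 294.7] 1884 457.59735107421875 362.4440612792969 91.28727722167969
tin_xl_centre 0.7 [143.9 300.3] 1933 455.79803466796875 361.3655090332031 62.18025207519531
```

View pics/end.png

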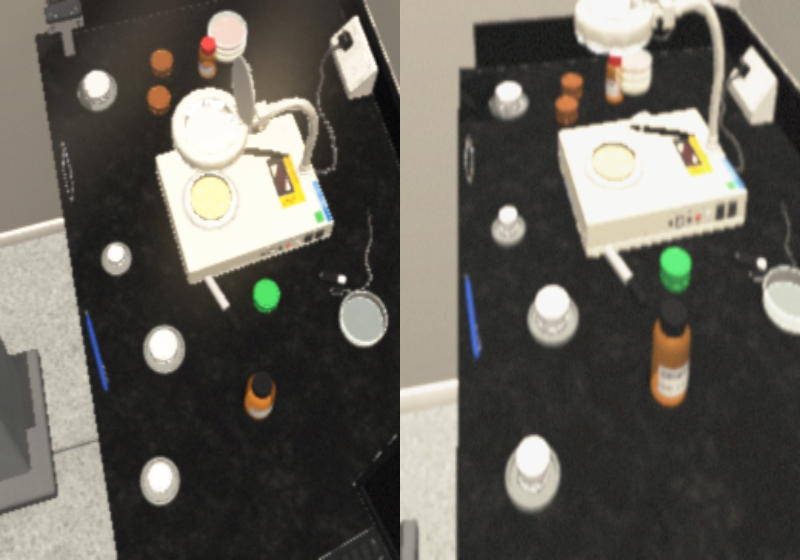

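All four tins stand upright in their own trays (left half: 97,85; 116,255; 164,346; 160,480). The bottle at (260,395) and everything else are unmoved, and the arm is clear.

```bash
python3 -c "
from station import ctrl
print(ctrl.hand_in())"
```

```text
the job is handed in; nothing more can be done
None
```

The job is handed in: all four tins stand upright in the trays of their own size, about 2 mm off centre at most, and the amber bottle was left where it stood; the arm finished clear after about 31 s.

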